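# Set the shoe dryer to warm air and its timer to two hours

### The job

A pair of shoes hangs on the shoe dryer. Push the small slide switch on its control deck all the way to the end marked with three bars (warm air), and turn the timer dial clockwise until the white index line on its fin lines up with the two-hour line; the dot is off, long lines are whole hours and short lines half hours. Work only with a fingertip or the outside of the fingers, pinching and lifting nothing, and leave the dryer and the things beside it where they stand.

Things in the scene. Friction and masses are not known exactly. Their poses are not given: they have to be found in the camera images.
- shoe_dryer: Loose shoe dryer, some 2.7 kg with its shoes; white, 300 (x) by 260 (y) mm. Origin: centre of its underside; +x from the control deck (robot's side) to the rear, +y to its left. The flat deck, x -150 to 25 mm, is 66 mm high; behind it are a hump 94 mm high and two shoes hung sole up, x 45 to 340, y -150 to 150, z 135 to 310 mm: keep hand and wrist in front of them.
- dial_axis (a point): Point on the timer dial's turning axis (vertical) at the level of the deck, at x = -92, y = +35, z = 66 mm of the shoe dryer, with the shoe dryer's axes.
- fin_tip (a point): Outer end, top edge, of the dial's fin; its own +x is where the fin points. The grey dial: a skirt 76 mm across, its top 7 mm above the deck, and on it an upright fin 10 mm thick, from 8 mm behind the axis to 36 mm in front, up to 27 mm above the deck, with a hub 22 mm across at the axis. A white index line runs along the fin's top to its outer end.
- two_hour_line (a point): Middle of the two-hour line, the second long line clockwise from the dot, 47 mm from the dial axis. The scale is inked on the deck 41 to 53 mm from the axis: the dot (off) lies to the left, then clockwise from above follow half-hour (short) and whole-hour (long) lines, 35 degrees apart, up to three hours.
- timer_dial (a joint): Angle of the timer dial, rad: 0 with the index at the dot, growing clockwise seen from above by 1.2217 (70 degrees) an hour to its stop at 3.665 (three hours). The two-hour line is at 2.443. It turns both ways, needs some 2 N at the fin (0.05 N m), and stays where it is left: no spring, no clicks.
- heat_slide (a joint): Travel of the slide switch, m: 0 at its near end (one bar, cool), 0.022 at its stop at the far end (three bars, warm). It slides along the shoe dryer's +x, takes about 1.5 N and stays where it is left.
- slide_top (a point): Centre of the top of the slide switch's nub, a grey block 12 mm long in x, 16 mm wide in y, which stands 13 mm above the deck; the axes are the shoe dryer's. The nub lies at y = -86 mm of the shoe dryer, 121 mm to the right of the dial axis.
- warm_bars (a point): Middle of the three short bars on the deck beyond the far end of the slide switch, 51 mm from the nub's place at joint value 0.
- tissue_box: Bystander: loose patterned cardboard tissue box, 116 x 158 x 112 mm high, standing to the left of the shoe dryer; origin under its centre.
- card_box: Bystander: loose small flat card box, 88 x 60 x 19 mm, lying to the left of the shoe dryer; origin under its centre.
- eraser: Bystander: loose eraser in a card sleeve, 21 x 52 x 12 mm, lying to the right of the shoe dryer; origin under its centre.
- brush: Bystander: loose thin brush, 126 mm long, 9 mm high, lying to the right of the shoe dryer; origin under its centre.

How it is judged:
By the outcome, as a careful person would: the job done as asked, in the order asked, and still so for the second after the job is handed in, with the robot touching nothing.
It also fails if it takes over 48 s, if anything falls off the work surface, if the arm or the gripper's body presses on something with over 40 N, if the wrist force passes 120 N, or if a joint passes its speed limit or range.

### The arm

A 6-joint arm with a two-finger parallel gripper is mounted at the origin on a cart in front of the work surface, level with it; the furniture and walls round the work are solid. World frame = base frame: x ahead of the robot, y to its left, z up, the work surface at z = 0. Lengths are in m, angles in degrees, forces in N, time in s.
With the tool pointing down it reaches from about 0.35 to 0.875 m from the base axis. Payload 4.2 kg.
Tool frame: the origin (TCP) lies between the finger pads, 19 mm behind the fingertips; this is the grasp point; z points along the fingers, y is the line along which they close (so a half turn about z gives the same grasp; the last joint's range is limited). The gripper opens to 87 mm and grips with 3 to 60 N. Pads are 19 mm wide; open, the fingers measure 117 mm over their backs; the gripper's body (75 mm by 190 mm) begins 51 mm behind the grasp point.
Start: joints at [91.88, 22.042, 0.453, 0, -68.411, -14.817], TCP at [0.14, 0.609, 0.241] pointing down, gripper open.
Joint ranges: [-179.83, 179.83], [-69.29, 118.12], [-61.27, 80.66], [-181.25, 117.63], [-171.15, -9.14], [-177.46, 177.46]. Speed limits (degrees/s): [159.86, 159.86, 180, 180, 180, 180].

### API

Orientations are given as [roll, pitch, yaw] about the fixed x, y, z axes, in that order (R = Rz(yaw) Ry(pitch) Rx(roll)).
In Python, from workcell import env gives the robot as it stands. The module is installed in compiled form; this text tells all that it offers. Calls block until the motion is done:
- env.goto(position, orientation): joint-space move of the TCP to a pose.
- env.move_straight(position, rotation=None, rate=0.15, force_limit=None): straight line of the TCP; rotation=None keeps the orientation; rate is the mean speed in m/s. With force_limit (N) it stops when the force on the tool has changed by that much, and returns True; else False.
- env.set_joints(angles): joint-space move.
- env.gripper_to(opening, grasp_force=None): opening from 0.0 (shut) to 1.0 (fully open); grasp_force is the grip in N (None keeps the last); returns when the fingers have stopped.
- env.dwell(seconds).
- env.inverse_kinematics(position, orientation): joint angles nearest the present ones, or None.
- env.read_state(): the state.
- env.grab_frame(name): name is "scene" or "top" or "wrist"; returns a dict with "image" (420x560x3 uint8, blue, green, red), "fx", "fy", "cx", "cy" (pixels), "D" ([k1, k2, p1, p2, k3] as OpenCV has them; the pictures are not rectified), "position" and "orientation" of the camera in the world. Camera axes: x right, y up, looking along -z (the intrinsics and any distortion apply to the point x, -y, -z); pixel columns grow to the right and rows downward; lengths in m; the calibration is good to about 2 mm. A picture is of the moment at which its call begins. There is no depth.
A pose or a line that the arm cannot do raises env.Unreachable and nothing moves.
- env.close_job(): hands the job in; it is judged then, once.
Trained networks look in a picture, given as the dict that the camera call returned (one of the last four; its "shot" number tells which), for a name from the list of things; names that differ only in an ending like _2 or _b are one class to them, and where a whole thing is asked for, a point or a joint stands for the part that bears it (a point fixed in the world has none). Each returns a list of dicts, best first, with "score" (0 to 1); they miss things now and then, are a little off and sometimes report something else, mostly with a low value. They report only what shows in the picture. A call takes as long as a camera call.
- env.search_frame(picture, thing): "xyz" ([x, y, z] in m, in world coordinates, good to about 4 mm: the middle of the surface that is visible of it).
- env.trace(picture, thing): "mask" (420x560 bool, what is visible of it).
The state is a dict: "clock": time; "joint_positions": joint angles; "qvel": joint speeds; "joint_torque": joint torques, N m; "position": TCP position; "tool_rot": TCP orientation; "force": force on the tool from outside, world axes, zero at the start; "wrist_torque": the same for the moment, N m; "opening": opening from 0.0 (shut) to 1.0 (fully open); "finger_force": force on a finger pad.
Only numpy, scipy, OpenCV 4.12 (cv2) and the standard library are available. Lean on these libraries where they do the work, as an engineer would, in place of code of your own. Each camera call takes 0.05 s, during which the arm holds its last target. There are 200 camera calls.

## Working session

There is one attempt and no reset: what is moved stays moved. The work goes in short steps, each a Python script; the robot and the scene stay as the last script left them, time stands still between calls to the robot, and variables do not carry over. Pictures are saved under pics/ and viewed, at most 10 in all, crops included, and the job is handed in when it is done.

```bash
mkdir -p pics
python3 - <<'E'
from workcell import env
import cv2
for n in ["top","scene"]:
    f=env.grab_frame(n); cv2.imwrite(f"pics/{n}0.png",f["image"])
    print(n,f["position"],f["orientation"],f["fx"],f["cx"],f["cy"],f["D"])
    for t in ["shoe_dryer","dial_axis","fin_tip","two_hour_line","slide_top","warm_bars","tissue_box","card_box","eraser","brush"]:
        try: print(t,[(r["xyz"],r["score"]) for r in env.search_frame(f,t)[:2]])
        except Exception as e: print(t,e)
s=env.read_state(); print(s["clock"],s["position"],s["tool_rot"])
E
```

```text
top [0.48555951 0.10410204 0.93530156] [  5.88667221   1.84522899 -91.73029238] 446.1813266847595 275.07783524012086 213.30032701009333 [-0.03905333  0.          0.          0.          0.        ]
shoe_dryer [([0.6668, 0.0942, 0.249], 0.84)]
dial_axis [([0.6663, 0.0995, 0.2502], 0.88), ([0.4939, -0.0807, 0.0141], 0.7)]
fin_tip [([0.4884, 0.1206, 0.0713], 0.73)]
two_hour_line [([0.6697, 0.0964, 0.2538], 0.93)]
slide_top [([0.4876, 0.1184, 0.0757], 0.6), ([0.4921, -0.0832, 0.0128], 0.6)]
warm_bars [([0.6684, 0.0946, 0.2498], 0.93)]
tissue_box []
card_box [([0.4875, 0.2766, 0.0198], 0.86), ([0.672, 0.0949, 0.251], 0.15)]
eraser []
brush [([0.6351, -0.0629, 0.0076], 0.78)]
scene [0.0014304  0.45668968 0.72334973] [  46.61149219    0.53320727 -123.19212595] 518.2160563141533 276.9507606999412 215.45955860840408 [0.02044268 0.         0.         0.         0.        ]
shoe_dryer []
dial_axis [([0.6394, 0.1301, 0.0955], 0.81)]
fin_tip [([0.4775, 0.1271, 0.0778], 0.79), ([0.6072, 0.3403, 0.1], 0.4)]
two_hour_line [([0.6406, 0.1342, 0.0936], 0.96)]
slide_top [([0.4801, -0.0871, 0.0099], 0.39)]
warm_bars [([0.6393, 0.1279, 0.0957], 0.92)]
tissue_box [([0.6077, 0.3414, 0.101], 0.82)]
card_box [([0.4805, 0.1235, 0.0735], 0.64), ([0.4824, 0.2787, 0.0198], 0.62)]
eraser [([0.482, -0.09, 0.012], 0.73)]
brush []
1.1 [0.13989807 0.6091109  0.241237  ] [ 1.79999134e+02  2.84394203e-04 -1.29375279e+01]
```

View pics/top0.png

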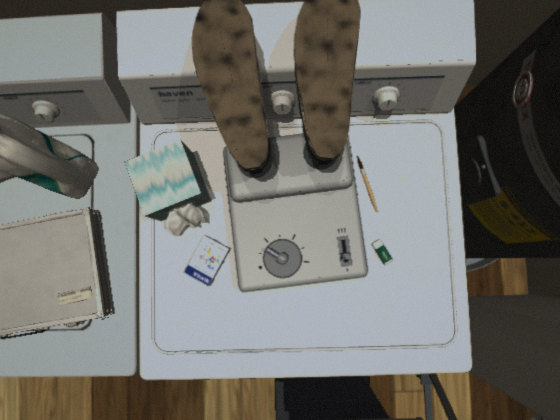

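View pics/scene0.png

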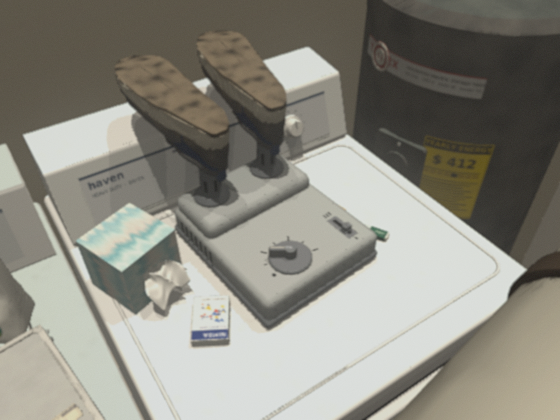

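The top view shows the dial at about (282,258), the dot at (261,268), the slide nub at about (346,257) and the bars at (342,231). I'll take a magnified crop and compute the positions.

```bash
cat > h.py <<'E'
from workcell import env
import cv2, numpy as np
from scipy.spatial.transform import Rotation as Ro
def K(f): return np.array([[f["fx"],0,f["cx"]],[0,f["fy"],f["cy"]],[0,0,1.]])
def RT(f): return Ro.from_euler("xyz",f["orientation"],degrees=True).as_matrix()
def px2w(f,uv,z):
    p=cv2.undistortPoints(np.array([[uv]],float),K(f),np.array(f["D"],float))[0,0]
    d=RT(f)@np.array([p[0],-p[1],-1]); c=np.array(f["position"])
    return c+d*(z-c[2])/d[2]
def w2px(f,P):
    q=(np.atleast_2d(P)-np.array(f["position"]))@RT(f); q=q*[1,-1,-1]
    return cv2.projectPoints(q,np.zeros(3),np.zeros(3),K(f),np.array(f["D"],float))[0][:,0]
E
python3 - <<'E'
from h import *
f=env.grab_frame("top")
im=f["image"]
cv2.imwrite("pics/top1.png",cv2.resize(im[180:300,220:380],None,fx=5,fy=5,interpolation=cv2.INTER_CUBIC))
for t,z in [("fin_tip",.075),("slide_top",.079),("dial_axis",.07)]:
    for r in env.trace(f,t)[:2]:
        m=r["mask"]; v,u=np.nonzero(m); print(t,r["score"],m.sum(),u.mean(),v.mean(),u.min(),u.max(),v.min(),v.max(),px2w(f,(u.mean(),v.mean()),z))
for uv,z in [((282,258),.073),((346,257),.079),((342,231),.066),((261,268),.066)]: print(uv,px2w(f,uv,z))
E
```

```text
fin_tip 0.97 1216 282.3125 258.11924342105266 263 301 239 277 [0.48820181 0.11785198 0.075     ]
dial_axis 0.65 35392 286.1104204339964 145.50098892405063 191 368 0 292 [0.70991573 0.10332696 0.07      ]
dial_axis 0.3 1195 282.39832635983265 258.0970711297071 263 301 239 277 [0.48825473 0.11776494 0.07      ]
(282, 258) [0.48845455 0.11847762 0.073     ]
(346, 257) [ 0.48655541 -0.00349059  0.079     ]
(342, 231) [5.37101053e-01 3.33737355e-04 6.60000000e-02]
(261, 268) [0.47041416 0.15989259 0.066     ]
```

View pics/top1.png

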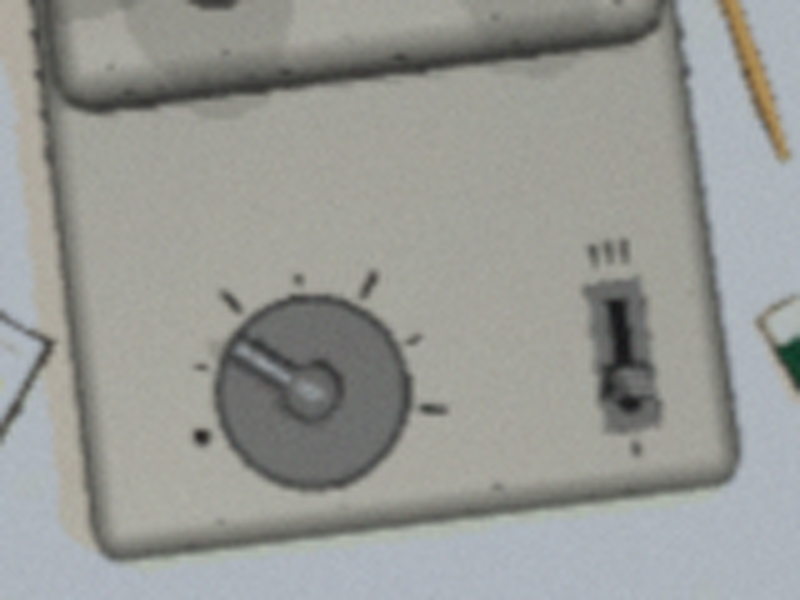

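The crop (5x, offset 220,180) shows the dial centre at (313,391), the dot at (202,437), and the 1, 2 and 3 h lines at (231,300), (371,284) and (433,408). The fin tip is at (237,347), about 0.7 h, and the nub at (634,382) is at its near end. Next I fit the dryer pose and check the wrist camera's offset.

Run:
```python
from h import *
f=env.grab_frame("top")
c=lambda u,v:(220+u/5-.4,180+v/5-.4)
ax=px2w(f,c(313,391),.073)[:2]
P={k:px2w(f,c(*p),z)[:2] for k,p,z in [("dot",(202,437),.066),("h.5",(202,367),.066),("h1",(231,300),.066),("h1.5",(298,280),.066),("h2",(371,284),.066),("h2.5",(414,340),.066),("h3",(433,408),.066),("fin",(240,350),.093),("nub",(634,380),.079),("bars",(609,252),.066),("bar1",(637,449),.066)]}
print("axis",ax)
for k,p in P.items():
    d=p-ax; print(k,p.round(4),np.hypot(*d).round(4),np.degrees(np.arctan2(d[1],d[0])).round(1))
v=P["bars"]-P["bar1"]; print("yaw bars",np.degrees(np.arctan2(v[1],v[0])))
w=env.grab_frame("wrist"); s=env.read_state()
print("cam in tool",Ro.from_euler("xyz",s["tool_rot"],degrees=True).inv().apply(np.array(w["position"])-s["position"]))
for y in (0,5,-90,90,180,-170): print(y,env.inverse_kinematics([.46,.0,.09],[180,0,y]),env.inverse_kinematics([.53,.12,.1],[180,0,y]))
```

```text
axis [0.48882582 0.11808088]
dot [0.4724 0.1618] 0.0467 110.6
h.5 [0.4994 0.1611] 0.0443 76.1
h1 [0.5251 0.149 ] 0.0477 40.4
h1.5 [0.5321 0.1227] 0.0435 6.1
h2 [0.5296 0.0943] 0.0472 -30.2
h2.5 [0.5074 0.0784] 0.0438 -65.0
h3 [0.4809 0.072 ] 0.0468 -99.8
fin [0.505  0.1448] 0.0312 58.8
nub [ 0.4892 -0.0044] 0.1225 -89.8
bars [0.5391 0.0014] 0.127 -66.7
bar1 [ 0.4627 -0.006 ] 0.1268 -101.9
yaw bars 5.521926588638464
cam in tool [ 0.08365532  0.00066358 -0.14334466]
0 [ 2.03278384e+01  1.66098744e+01 -3.36123300e+01  2.54444375e-14
 -3.97777956e+01  6.96721616e+01] [ 2.98590809e+01  2.26151713e+01 -2.16298859e+01  2.54444375e-14
 -4.57549427e+01  6.01409191e+01]
5 [ 2.03278384e+01  1.66098744e+01 -3.36123300e+01  2.54444375e-14
 -3.97777956e+01  7.46721616e+01] [ 2.98590809e+01  2.26151713e+01 -2.16298859e+01  2.54444375e-14
 -4.57549427e+01  6.51409191e+01]
-90 [ 20.3278384   16.60987443 -33.61232995   0.         -39.77779562
 -20.3278384 ] [ 29.8590809   22.61517133 -21.62988595   0.         -45.75494272
 -29.8590809 ]
90 [ 20.3278384   16.60987443 -33.61232995   0.         -39.77779562
 159.6721616 ] [ 29.8590809   22.61517133 -21.62988595   0.         -45.75494272
 150.1409191 ]
180 [ 2.03278384e+01  1.66098744e+01 -3.36123300e+01 -2.54444375e-14
 -3.97777956e+01 -1.10327838e+02] [ 2.98590809e+01  2.26151713e+01 -2.16298859e+01 -2.54444375e-14
 -4.57549427e+01 -1.19859081e+02]
-170 [ 2.03278384e+01  1.66098744e+01 -3.36123300e+01 -2.54444375e-14
 -3.97777956e+01 -1.00327838e+02] [ 2.98590809e+01  2.26151713e+01 -2.16298859e+01 -2.54444375e-14
 -4.57549427e+01 -1.09859081e+02]
```

Measurements agree: the marks are 35° apart, radii about 47 mm, yaw about 5.6°, slide about 0. The wrist camera sits on tool +x, so I use yaw ≈ -174.4 to keep it on the robot's side. I'll do the slide first.

```bash
cat >> h.py <<'E'
AX=np.array([.4888,.1181]); YAW=5.6
_r=np.radians(YAW); R2=np.array([[np.cos(_r),-np.sin(_r)],[np.sin(_r),np.cos(_r)]])
def W(x,y,z): return [*(AX+R2@np.array([x,y])),z]   # dryer axes relative to dial axis
ROT=[180,0,YAW-180]
E
python3 - <<'E'
from h import *
env.gripper_to(0.0)
env.goto(W(-.042,-.121,.17),ROT)
print(env.move_straight(W(-.042,-.121,.0895),rate=.08,force_limit=4))
f0=np.array(env.read_state()["force"])
r=env.move_straight(W(.004,-.121,.0895),rate=.03,force_limit=5)
s=env.read_state(); p=np.array(s["position"])
print(r,R2.T@(p[:2]-AX),p[2],s["force"],f0,s["clock"],s["opening"])
f=env.grab_frame("wrist"); cv2.imwrite("pics/w1.png",f["image"])
E
```

```text
False
True [-0.0087326  -0.12123723] 0.0887594787530672 [ 0.26202805 -0.24750842  0.96392772] [-0.21370028 -0.02059382  0.65463155] 7.6333 0.00724922599725641
```

View pics/w1.png

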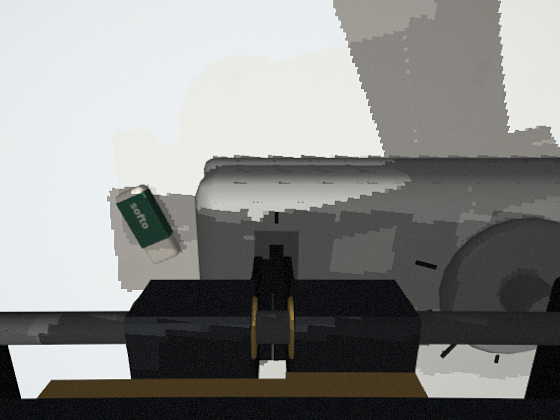

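The wrist view shows the fingers behind the nub, with the slot at about (275,245) and the eraser untouched. The push stopped at 5 N after about 18–22 mm of nub travel, so I back off and check from above.

Run:
```python
from h import *
env.move_straight(W(-.03,-.121,.0895),rate=.08)
env.move_straight(W(-.03,-.121,.17),rate=.15)
env.move_straight(W(-.06,.05,.17),rate=.2)
f=env.grab_frame("top"); print(env.read_state()["clock"])
cv2.imwrite("pics/t2.png",cv2.resize(f["image"][180:300,220:380],None,fx=5,fy=5,interpolation=cv2.INTER_CUBIC))
for x in (-.011,.011): print((w2px(f,W(x,-.121,.079))[0]-[220,180]+.4)*5)
```

```text
9.8333
[631.38141659 378.82880892]
[623.14075066 321.48469498]
```

View pics/t2.png

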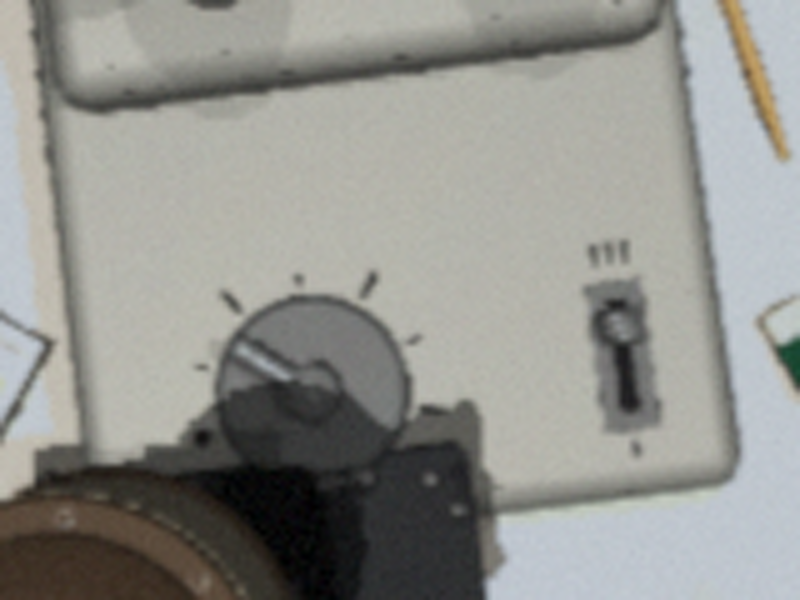

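The nub is now at (619,324), within measurement error of its predicted stop at (623,321), and the deck hasn't moved. I'll press it once more to confirm the stop, then record where the force sets in.

Run:
```python
from h import *
env.move_straight(W(-.022,-.121,.17),rate=.25)
env.move_straight(W(-.022,-.121,.0895),rate=.12)
env.move_straight(W(-.012,-.121,.0895),rate=.06)
for x in np.arange(-.011,.002,.001):
    r=env.move_straight(W(x,-.121,.0895),rate=.02,force_limit=6.5)
    s=env.read_state(); print(round(x,4),r,(R2.T@(np.array(s["position"])[:2]-AX))[0].round(4),np.round(s["force"],2))
    if r or s["force"][0]<-6: break
env.move_straight(W(-.025,-.121,.0895),rate=.1)
env.move_straight(W(-.025,-.121,.14),rate=.2)
print(env.read_state()["clock"])
```

```text
-0.011 False -0.0111 [-1.01 -0.27  0.02]
-0.01 False -0.01 [-1.32 -0.36  0.15]
-0.009 False -0.0089 [-0.29 -0.04  0.02]
-0.008 False -0.0085 [-1.99  0.66  0.37]
-0.007 False -0.0084 [-4.92  0.36  3.77]
-0.006 False -0.0083 [-7.29  2.16  5.05]
14.0583
```

The stop is confirmed: the finger holds at -8.4 mm as the force rises to 7 N. Now I push the fin along an arc with the fingertip, stopping short of the target to check.

```bash
cat >> h.py <<'E'
HX,HY,RC,ZP=.012,.015,.026,.096
def C(phi,z=ZP,extra=0.):   # finger centre touching a fin at dryer angle phi (deg)
    p=np.radians(phi); u=np.array([np.cos(p),np.sin(p)]); n=np.array([-u[1],u[0]])
    t=np.array([np.clip(n[0]/.35,-1,1)*HX,HY])@u
    return W(*((RC+t)*u+(.005+HX*abs(n[0])+HY*abs(n[1])+extra)*n),z)
def look(name):
    f=env.grab_frame("top")
    cv2.imwrite(name,cv2.resize(f["image"][205:285,240:380],None,fx=5.7,fy=5.7,interpolation=cv2.INTER_CUBIC)); return f
def arc(a,b,step=4,rate=.04,lim=8):
    for p in np.linspace(a,b,max(2,int(abs(b-a)/step)+1)):
        r=env.move_straight(C(p),rate=rate,force_limit=lim); F=env.read_state()["force"]
        print(round(p),r,np.round(F,1))
        if r: return False
    return True
def away(phi):
    env.move_straight(C(phi,extra=.012),rate=.08)
    q=C(phi,.15,extra=.012); env.move_straight(q,rate=.2)
    env.move_straight(W(-.12,.03,.16),rate=.25)
E
python3 - <<'E'
from h import *
env.goto(C(80,.14),ROT)
print(env.move_straight(C(80),rate=.1,force_limit=4),env.read_state()["force"])
arc(76,-15)
away(-15)
f=look("pics/t3.png"); print(env.read_state()["clock"])
E
```

```text
False [ 0.66056888  0.20839038 -0.3496205 ]
76 False [ 0.1  0.1 -0.4]
72 False [ 1.  -0.3 -0.1]
68 False [-0.1  0.4  0.1]
64 False [ 0.4 -0.4 -0.5]
59 False [-0.5 -0.7  0.7]
55 False [-0.2  0.2 -0.4]
51 False [ 0.2  0.1 -0.5]
47 False [ 0.6 -0.3  0.2]
43 False [-1.4  1.   0. ]
39 False [-1.   0.4  0.6]
35 False [ 0.1  0.9 -0. ]
30 False [ 0.3  1.9 -0.4]
26 False [-0.   1.7 -0.2]
22 False [0.7 1.6 0.5]
18 False [-0.6  0.2  1.4]
14 False [ 0.8  0.1 -0.3]
10 False [ 0.6 -0.1 -0.2]
6 False [-0.6 -1.3 -0.3]
2 False [-0.1  0.4 -0.3]
-3 False [0.3 0.3 0.7]
-7 False [ 0.1  0.2 -0.3]
-11 False [-0.8  0.1 -0.1]
-15 False [ 0.8  0.3 -0.1]
22.6417
```

View pics/t3.png

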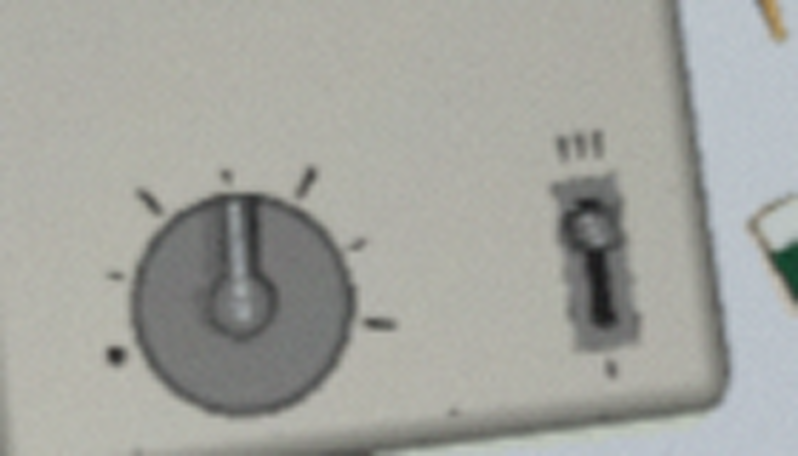

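The view shows the fin tip at (236,200) and hub at (241,300). That is about 4° past the 1.5 h mark (227,177), with 31° still to go to the 2 h line (308,182). The lag means the finger's half width is nearer 10 mm, so I correct it and continue.

```bash
sed -i 's/HX,HY,RC,ZP=.012,.015/HX,HY,RC,ZP=.012,.010/' h.py
python3 - <<'E'
from h import *
env.move_straight(C(6,.15,.012),rate=.25)
print(env.move_straight(C(6,ZP,.012),rate=.12,force_limit=4))
arc(0,-29,step=5)
away(-29)
f=look("pics/t4.png"); print(env.read_state()["clock"])
E
```

```text
False
0 False [-0.6 -1.   0.3]
-6 False [ 0.6  1.  -0.1]
-12 False [ 0.4  1.3 -0.6]
-17 False [ 0.8  0.7 -1. ]
-23 False [-0.2  0.8  0.5]
-29 False [-0.1  0.8 -0.7]
27.3667
```

View pics/t4.png

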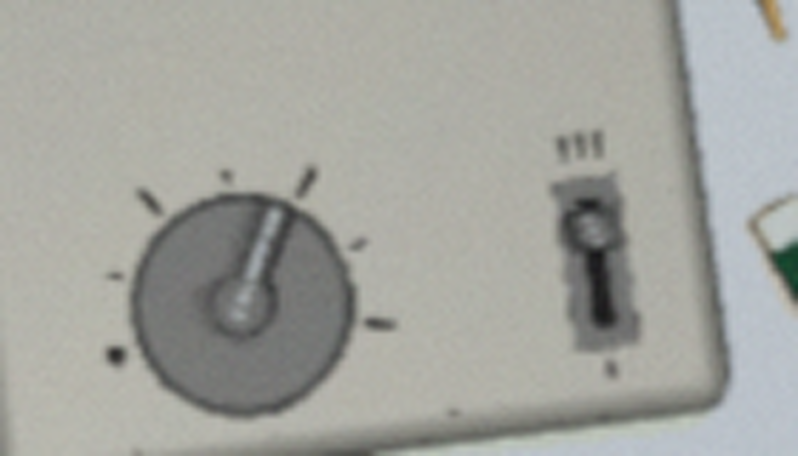

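The fin runs (238,320)→(278,208), about 20° in the image against 28° needed. For the last bit I'll measure the angle numerically, using a PCA of the white line against a fit of the seven marks.

```bash
cat >> h.py <<'E'
from scipy.optimize import least_squares
def angle():
    f=env.grab_frame("top"); g=cv2.GaussianBlur(f["image"],(0,0),.6).mean(2)
    # seven marks: dark centroids near their predicted places at deck level
    M=[]
    for k in range(7):
        a=np.radians(YAW+105-35*k); p=AX+.047*np.array([np.cos(a),np.sin(a)])
        c=w2px(f,[[*p,.066]])[0]; v,u=np.mgrid[0:420,0:560]; d=np.hypot(u-c[0],v-c[1])
        m=d<4.2; bg=np.median(g[m]); q=px2w(f,(0,0),.066)
        w=np.where(m,np.clip(bg-12-g,0,None),0)
        for vv,uu in zip(*np.nonzero(w)):     # leave the skirt out
            if np.hypot(*(px2w(f,(uu,vv),.066)[:2]-AX))<.0415: w[vv,uu]=0
        M.append(px2w(f,((w*u).sum()/w.sum(),(w*v).sum()/w.sum()),.066)[:2])
    M=np.array(M); th=np.radians(105-35*np.arange(7))
    def res(x): 
        d=M-x[:2]; e=np.arctan2(d[:,1],d[:,0])-th-x[2]
        return e
    s=least_squares(res,[*AX,np.radians(YAW)],loss="soft_l1",f_scale=.02)
    # fin line
    c=w2px(f,[[*AX,.093]])[0]; m=np.hypot(u-c[0],v-c[1])<17
    bg=np.median(g[m]); w=np.where(m,np.clip(g-bg-25,0,None),0); V,U=np.nonzero(w)
    P=np.array([px2w(f,(a,b),.093)[:2] for a,b in zip(U,V)]); ww=w[V,U]
    mu=np.average(P,axis=0,weights=ww); D=P-mu; E,X=np.linalg.eigh((D*ww[:,None]).T@D)
    x=X[:,1]; x=x*np.sign(x[0]); fin=np.degrees(np.arctan2(x[1],x[0])); yaw=np.degrees(s.x[2])
    print("centre",s.x[:2].round(4),"yaw",yaw.round(2),"res",np.degrees(s.fun).round(1),"npx",len(U),"ratio",(E[1]/E[0]).round(1),"line mean",mu.round(4),"fin rel",(fin-yaw).round(2),"target -35")
    return fin-yaw
E
python3 -c "
from h import *
angle()"
```

```text
centre [0.4886 0.1186] yaw 5.33 res [-0.1  0.2 -0.  -0.1 -0.   0.1 -0. ] npx 12 ratio 171.2 line mean [0.4972 0.115 ] fin rel -26.12 target -35
```

The marks fit to within 0.2°. The fin is at -26.1° after a command of -29°, so the lag is about 3°. I'll command -37.5.

```bash
sed -i 's/g-bg-25/g-bg-15/' h.py
python3 - <<'E'
from h import *
env.move_straight(C(-20,.15,.012),rate=.25)
env.move_straight(C(-20,ZP,.012),rate=.12,force_limit=4)
arc(-25,-37.5,step=4)
away(-37.5)
print(env.read_state()["clock"]); angle()
look("pics/t5.png")
E
```

```text
-25 False [-0.5  0.2 -0.5]
-29 False [0.  0.  0.1]
-33 False [0.8 1.2 0.3]
-38 False [ 0.5  2.  -1. ]
31.6
centre [0.4885 0.1186] yaw 5.32 res [-0.1  0.2 -0.  -0.1  0.   0.1 -0. ] npx 29 ratio 253.6 line mean [0.502 0.111] fin rel -35.1 target -35
```

View pics/t5.png

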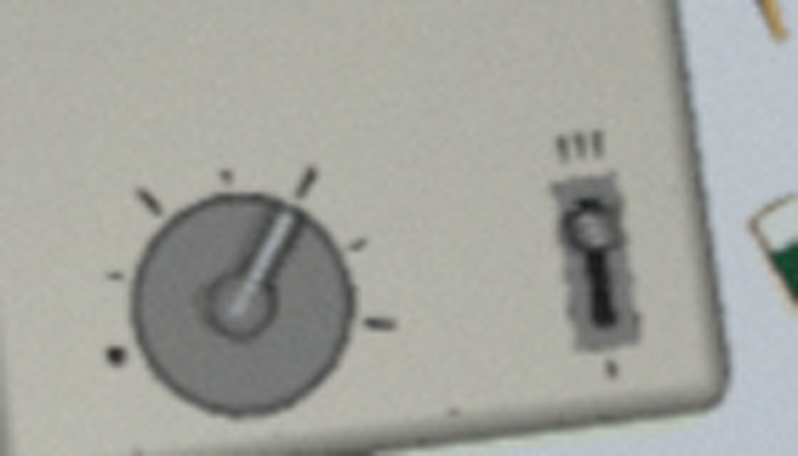

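The fin line (235,315)→(290,210) points at the two-hour mark (308,182). The slide is still at its far end, the dryer hasn't moved, and the hand is clear.

```bash
python3 -c "
from workcell import env
print(env.close_job())"
```

```text
the job is handed in; nothing more can be done
None
```

The job is handed in: the slide is against its warm-air stop and the dial measures within about 0.1° of the two-hour line. It took about 32 s, and the dryer had not visibly moved in the last top view.

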